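Tug-test the snap-in bag posts of a blood mixer

ROBOT

A 6-joint arm with a two-finger parallel gripper is mounted at the origin on the work surface. World frame = base frame: x ahead of the robot, y to its left, z up, the work surface at z = 0. Lengths are in m, angles in degrees, forces in N, time in s.
With the tool pointing down it reaches from about 0.4 to 0.825 m from the base axis. Payload 7 kg.
Tool frame: the origin (TCP) lies on the centre line of the jaws, within the pads' length; the fingertips stand 19 mm ahead of it and the grasp point (between the pads) is the TCP; z points along the fingers, y is the line along which they close (so a half turn about z gives the same grasp; the last joint's range is limited). The gripper opens to 88 mm and grips with 3 to 60 N. Pads are 19 mm wide; open, the fingers measure 130 mm over their backs; the gripper's body (78 mm by 193 mm) begins 47 mm behind the grasp point.
Start: joints at [16.507, 20.546, 0.682, 0, -70.136, -16.507], TCP at [0.675, -0, 0.246] pointing down, gripper open.
Joint ranges: [-176.03, 176.03], [-82.01, 121.73], [-58.28, 71.71], [-173.87, 95.51], [-174.79, -0.11], [-173.66, 173.66]. Speed limits (degrees/s): [136.94, 136.94, 172.46, 180, 180, 180].

INTERFACE

Orientations are given as [roll, pitch, yaw] about the fixed x, y, z axes, in that order (R = Rz(yaw) Ry(pitch) Rx(roll)).
In Python, from plant import get_state, capture, close_job gives the robot as it stands.
- The arm moves only by the tool apply_moves, never from a script. Its argument "targets" is a list of rows, each a list of 7 numbers: the opening, from 0 (shut) to 1 (fully open), then the shift along the tool's x, y, z normalised to -1 to 1, where 1 is 1000 mm, then the turn, a rotation vector about the tool's x, y, z normalised to -1 to 1, where 1 is 90 degrees. In form: [[claw, tx, ty, tz, ax, ay, az], ...]. A call has 1 to 20 rows; each row shifts and turns the commanded pose from where the row before left it, along the tool's axes as they then stand; what a row does not reach is not made up. A row lasts 1/12 s, in which the tool goes at most 41.7 mm and 7.16 degrees, less where a joint would pass 70% of its speed; a pose out of reach is approached as far as the arm can. A call with a number of a shift or a turn outside -1 to 1 is refused whole. A call with a gripper value outside its range is refused whole. The fingers move at their own pace and stop on an object; "newtons" is the grip in N (left out, the last holds). Time passes only in rows, so rows that do not move let the fingers close. It gives the time, the measured TCP pose, the force, the opening and the grip force at its end, in the units of the state.
- get_state(): the state, without advancing time (a new reading comes with each control period).
- capture(name): name is "scene" or "side" or "wrist"; returns a dict with "frame" (400x640x3 uint8, red, green, blue), "range_z" (400x640 float32, m along the optical axis (not along the pixel's ray), 0 where there is no reading), "camera_matrix" (3x3 intrinsics, pixels), "k1" (the pictures are not rectified: a ray, as slopes to the right and down, at radius r is drawn at 1 + k1 r^2 times it, then the intrinsics apply), "T" (4x4, takes a point from camera to world coordinates). Camera axes: x right, y down, z forward; pixel columns grow to the right and rows downward; lengths in m; the calibration is good to about 2 mm. A picture is of the moment at which its call begins.
- close_job(): hands the job in; it is judged then, once.
The state is a dict: "time_s": time; "joints": joint angles; "qd": joint speeds; "joint_torque": joint torques, N m; "tcp_pos": TCP position; "eef_rot": TCP orientation; "contact_force": force on the tool from outside, world axes, zero at the start; "moment": the same for the moment, N m; "gripper_width": finger opening in m; "gripper_force": force on a finger pad.
Only numpy, scipy, OpenCV 4.12 (cv2) and the standard library are available. Lean on these libraries where they do the work, as an engineer would, in place of code of your own. Each camera call takes 0.05 s, during which the arm holds its last target. There are 200 camera calls.

TASK

Tug-test both blue bag posts on the blood mixer's tilted cradle: pull each one straight out along its own leaning axis by its sleeve, building up slowly to about 12 N, never more than 18 N, and holding that pull steadily for about a second. A post that stays in is sound: let the cradle settle back and leave that post fully seated; the one that slides out is faulty: put it in the red reject tray. Leave everything else on the table where it is.

Things in the scene. Friction and masses are not known exactly. Their poses are not given: they have to be found in the camera images.
- post_a_grip (a point): Bag post, 0.07 kg, seated in a hole of the block. Heights in mm above the block's face along its axis: blue flange 34 wide 0 to 6, white core 14 wide, blue head 20 wide 79 to 90; below: stem 16 wide, snap bulb, end at -44 (draw it 50 to clear). A blue grip sleeve 22 wide, 52 long slides on the core with 8 mm play, always covering 16 to 60. This point: on the axis, 40 up (grip there); z to the head.
- post_b_grip (a point): The other post, alike. Which post is in which hole varies. A pull first takes up what play the sleeve has (about 1 N, 0 to 8 mm, unknown), then loads the post. One of the two posts is faulty (its hidden snap bulb is worn thin; not seen while seated) and slides out at about 3 N; the sound one does not move in its hole below 25 N.
- mount_mid (a point): Middle of the top face of the cradle's white mounting block (60 x 187 mm); the two 19 mm post holes lie 60 mm off along +y and -y of this frame. z: the common axis of the seated posts, out of the block, leaning 20 degrees to the cradle's low end (-x here, roughly towards the robot).
- mixer: White and teal blood mixer, fixed, 260 x 400 mm (x, y), origin under its centre. Its tilted teal tray (cradle, 210 x 197 mm, white rims) is on its -y side; a white console 122 mm tall on its +y side, 58 mm from the axis of the nearer post, lower than the post's flange.
- cradle (a joint): How far the cradle (with both posts) has been lifted along the posts' axis on its load-cell spring, in m: 0 at rest (down on its stop), at most 0.009. A pull on a seated post lifts the cradle only above about 7 N, and then 1 mm for every 3 N more: 12 N lifts it about 1.7 mm, 16 N about 3 mm. It settles back to 0 when let go.
- reject_tray: Red open reject tray, fixed, 260 x 200 mm outside (x, y of its frame), 55 mm high, walls and floor 5 mm. Origin under its centre, z up.
- bottle: White disinfectant bottle, 66 mm across, 180 mm tall; bystander, origin under its centre.
- wipes: White can of wipes with a green label, 90 mm across, 150 mm tall; bystander, origin under its centre.
- weight: Brass check weight with a knob, 50 mm across, 74 mm tall; bystander, origin under its centre.
- tape: White roll of tape lying flat, 90 mm across, 24 mm high; bystander, origin under its centre.
- driver: Screwdriver lying flat, 170 mm long; bystander.
- gloves: Cardboard glove box, 220 x 120 mm, 75 mm high; bystander, origin under its centre.
- cup: Empty grey cup, 76 mm across, 100 mm tall; bystander, origin under its centre.
Mind the look-alikes: they are no part of the job. Leave any green or turquoise look-alike of the part that bears post_a_grip alone.

How it is judged:
By the outcome, as a careful person would: the job done as asked, in the order asked, and still so for the second after the job is handed in, with the robot touching nothing.
It also fails if it takes over 70 s, if anything falls off the work surface, if the arm or the gripper's body presses on something with over 40 N, if the wrist force passes 120 N, or if a joint passes its speed limit or range.

## Working session

There is one attempt and no reset: what is moved stays moved. The work goes in short steps, Python scripts to look and compute and a tool call to move; the robot and the scene stay as the last step left them, time stands still between calls to the robot, and variables do not carry over. Pictures are saved under pics/ and viewed, at most 10 in all, crops included, and the job is handed in when it is done.

Besides the shell and the picture viewer there is one more tool, called after "Call:" by a JSON object that holds its "method" and its "body", one argument or row to a line. apply_moves: Moves the arm, as the interface text tells. Scaled input: -1 to 1 covers 1000 mm each way for a shift and 90 degrees each way for a turn. Its arguments: {"type":"object","properties":{"targets":{"type":"array","items":{"type":"array","items":{"type":"number"}}},"newtons":{"type":"number"}},"required":["targets"]}

```bash
mkdir -p pics; ls; cat > h.py <<'E'
import numpy as np, cv2
from plant import get_state, capture, close_job
from scipy.spatial.transform import Rotation as Ro
def pts(c):
    K=np.array(c["camera_matrix"]);h,w=c["range_z"].shape
    u,v=np.meshgrid(np.arange(w),np.arange(h))
    xd=(u-K[0,2])/K[0,0];yd=(v-K[1,2])/K[1,1]
    x,y=xd.copy(),yd.copy()
    for _ in range(8):
        s=1+c["k1"]*(x*x+y*y);x=xd/s;y=yd/s
    z=c["range_z"];P=np.stack([x*z,y*z,z],-1)
    T=np.array(c["T"]);return P@T[:3,:3].T+T[:3,3]
def save(n,c,crop=None,f=1):
    im=c["frame"][:,:,::-1]
    if crop: a,b,cc,d=crop;im=im[b:d,a:cc]
    cv2.imwrite("pics/"+n,cv2.resize(im,None,fx=f,fy=f))
E
python3 - <<'E'
from h import *
import pickle
d={}
for n in("scene","side"):
    c=capture(n);d[n]=c;save(n+".png",c);print(n,np.round(c["T"],3).tolist(),c["k1"])
pickle.dump(d,open("d.pkl","wb"))
print(get_state())
for n,c in d.items():
    P=pts(c);hsv=cv2.cvtColor(c["frame"],cv2.COLOR_RGB2HSV)
    for nm,lo,hi in(("blue",(100,110,50),(130,255,255)),("teal",(78,80,40),(99,255,255)),("red",(0,150,60),(8,255,255))):
        m=cv2.inRange(hsv,lo,hi);k,l,s,ce=cv2.connectedComponentsWithStats(m)
        for i in range(1,k):
            if s[i,4]>40:
                q=P[(l==i)&(c["range_z"]>0)]
                print(n,nm,s[i].tolist(),np.round(np.median(q,0),3),np.round(q.min(0),3),np.round(q.max(0),3)) if len(q) else 0
E
```

```text
pics
scene [[-0.759, 0.516, -0.398, 1.071], [0.651, 0.59, -0.478, 0.705], [-0.012, -0.622, -0.783, 1.338], [0.0, 0.0, 0.0, 1.0]] 0.024460534084745782
side [[-0.796, -0.332, 0.506, -0.195], [-0.605, 0.42, -0.677, 0.893], [0.013, -0.845, -0.535, 0.868], [0.0, 0.0, 0.0, 1.0]] -0.0609717038134057
{'time_s': 0.1, 'joints': array([ 1.65090467e+01,  2.05859371e+01,  6.40720958e-01, -1.75763748e-02,
       -7.01355897e+01, -1.65074911e+01]), 'qd': array([ 0.00929515, -0.12700785,  0.07163816, -0.04567059,  0.06462426,
        0.02402638]), 'joint_torque': array([-1.42273191e-03, -5.84165347e+01,  2.93752134e+01,  7.01551259e+00,
        1.01412315e-02, -6.66964229e-05]), 'tcp_pos': array([6.74605679e-01, 4.26557247e-06, 2.44745492e-01]), 'eef_rot': array([ 1.79917829e+02, -7.11933881e-03, -9.00044233e+01]), 'contact_force': array([ 0.48640706,  0.68448834, -0.14014451]), 'moment': array([-0.0099485 ,  0.0020918 , -0.03212977]), 'gripper_force': 0.0, 'gripper_width': 0.08745548508535175}
scene blue [263, 0, 25, 70, 1226] [-0.578 -1.662 -0.287] [-0.598 -1.81  -0.669] [-0.555 -1.512 -0.024]
sce
[... 1848 characters left out ...]
8] [0.501 0.142 0.556]
side teal [243, 198, 66, 51, 1663] [0.564 0.091 0.114] [0.501 0.002 0.089] [0.635 0.174 0.142]
side teal [232, 230, 87, 43, 704] [0.498 0.158 0.061] [ 0.474 -0.011  0.055] [0.699 0.24  0.101]
side teal [165, 260, 80, 42, 351] [0.585 0.385 0.062] [0.479 0.32  0.054] [0.744 0.393 0.068]
side teal [635, 271, 5, 33, 100] [-0.419 -0.455 -0.033] [-0.434 -0.619 -0.07 ] [-0.417 -0.439 -0.011]
side teal [293, 334, 39, 34, 340] [0.226 0.35  0.022] [0.214 0.279 0.002] [0.241 0.413 0.034]
side red [338, 169, 70, 54, 1784] [ 0.491 -0.43   0.008] [ 0.347 -0.516 -0.004] [ 0.62  -0.267  0.057]
side red [304, 287, 22, 18, 132] [0.336 0.197 0.024] [0.328 0.153 0.018] [0.348 0.236 0.03 ]
```

View pics/scene.png

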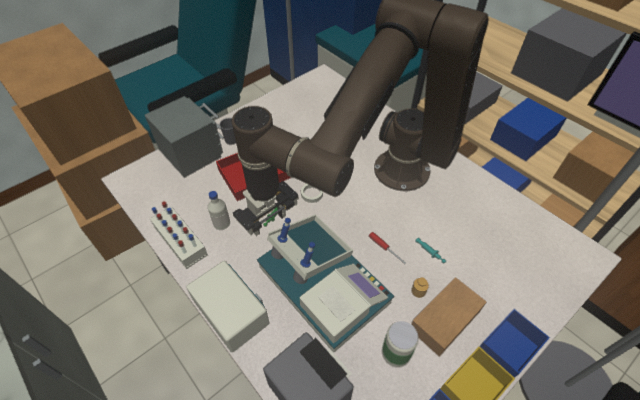

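View pics/side.png

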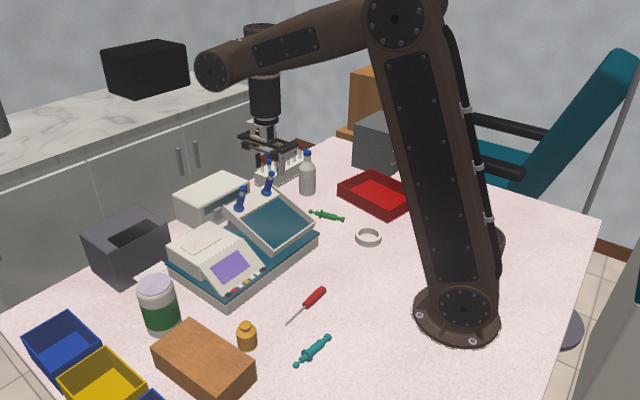

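The blue posts are at scene px (283,234) and (307,258). The look-alikes are a green one on the table at side px (327,215) and a turquoise one at side px (312,350). I'll confirm with an enlarged crop and a wrist view.

```bash
python3 - <<'E'
from h import *
import pickle
d=pickle.load(open("d.pkl","rb"))
w=capture("wrist");d["wrist"]=w;pickle.dump(d,open("d.pkl","wb"))
a=cv2.resize(d["scene"]["frame"][190:310,230:390,::-1],(640,480),interpolation=cv2.INTER_CUBIC)
b=cv2.resize(d["side"]["frame"][150:290,200:400,::-1],(640,448))
cv2.imwrite("pics/crops.png",cv2.resize(np.hstack([a[:448],b]),(800,280)))
save("w0.png",w)
for n,c in d.items():
    P=pts(c);h=cv2.cvtColor(c["frame"],cv2.COLOR_RGB2HSV)
    blue=cv2.inRange(h,(100,100,40),(130,255,255))>0
    for c0 in((.645,.047),(.65,.165)):
        m=blue&(np.abs(P[...,0]-c0[0])<.07)&(np.abs(P[...,1]-c0[1])<.04)&(P[...,2]>.1)&(P[...,2]<.26)
        q=P[m]
        if len(q)<10: print(n,"few",len(q));continue
        print(n,len(q),np.round(q.mean(0),4),"z",np.round(np.percentile(q[:,2],[2,25,50,75,98]),3))
    # tray plane teal
    t=(cv2.inRange(h,(78,80,40),(99,255,255))>0)&(P[...,2]>.085)&(P[...,2]<.15)&(np.abs(P[...,0]-.57)<.12)&(np.abs(P[...,1]-.09)<.13)
    q=P[t]
    if len(q)>50:
        u,s,v=np.linalg.svd(q-np.median(q,0),full_matrices=False);print(n,"tray n",np.round(v[2]*np.sign(v[2,2]),4),np.round(np.median(q,0),4))
    # base plate outline
    t=(cv2.inRange(h,(78,80,40),(99,255,255))>0)&(P[...,2]>.05)&(P[...,2]<.07)&(np.abs(P[...,0]-.6)<.25)&(np.abs(P[...,1]-.19)<.3)
    if t.sum()>100: print(n,"base",cv2.minAreaRect(P[t][:,:2].astype(np.float32)))
    r=(cv2.inRange(h,(0,120,40),(8,255,255))|cv2.inRange(h,(172,120,40),(180,255,255)))>0
    r&=(P[...,2]>-.01)&(P[...,2]<.07)&(P[...,1]<-.2)
    if r.sum()>100:
        print(n,"red",cv2.minAreaRect(P[r][:,:2].astype(np.float32)),np.round(P[r].max(0),3),np.round(P[r].min(0),3))
E
```

```text
scene 102 [0.648  0.045  0.2008] z [0.165 0.173 0.201 0.22  0.251]
scene 125 [0.649  0.1633 0.2043] z [0.166 0.177 0.202 0.222 0.249]
scene tray n [-3.429e-01  8.000e-04  9.394e-01] [0.5555 0.091  0.1097]
scene base ((0.6103489398956299, 0.192290261387825), (0.40091830492019653, 0.26142412424087524), 89.0744857788086)
scene red ((0.48949819803237915, -0.39257851243019104), (0.2132735699415207, 0.24038295447826385), 80.50509643554688) [ 0.622 -0.27   0.057] [ 0.387 -0.511 -0.008]
side 137 [0.6391 0.0452 0.2014] z [0.164 0.174 0.199 0.221 0.25 ]
side 114 [0.6391 0.1645 0.206 ] z [0.163 0.175 0.208 0.236 0.25 ]
side tray n [-0.3413  0.0027  0.9399] [0.5643 0.0908 0.1143]
side base ((0.6081833839416504, 0.19099682569503784), (0.40766826272010803, 0.2640218734741211), 89.0082015991211)
side red ((0.490140825510025, -0.42402344942092896), (0.28252843022346497, 0.32844027876853943), 3.8528025150299072) [ 0.641 -0.267  0.058] [ 0.346 -0.585 -0.004]
wrist 1371 [0.6449 0.0298 0.2059] z [0.166 0.173 0.221 0.228 0.247]
wrist few 0
wrist tray n [-0.3387 -0.0022  0.9409] [0.5615 0.0302 0.1154]
wrist base ((0.6073348522186279, 0.08125104755163193), (0.19326457381248474, 0.26174142956733704), 89.54339599609375)
```

View pics/crops.png

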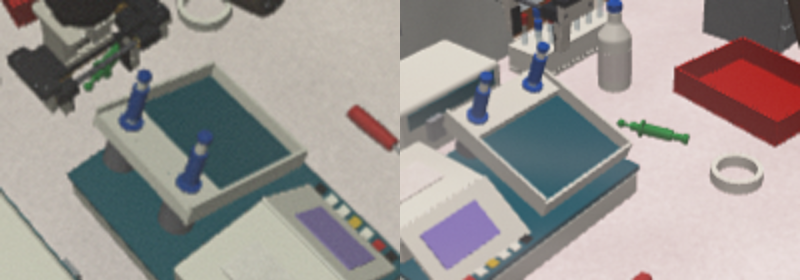

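View pics/w0.png

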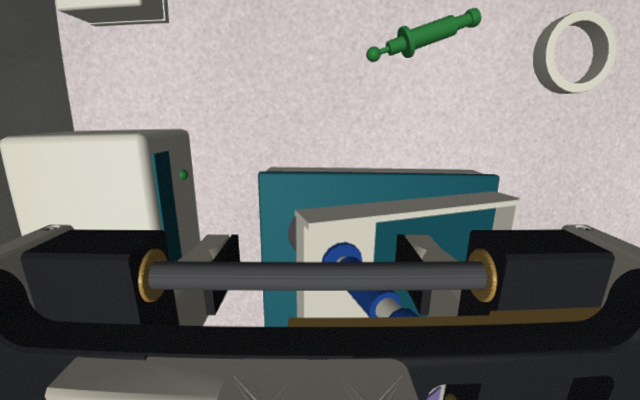

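The crop confirms it: two blue posts are seated in the white block at scene px (283,234) and (307,258). The green one on the table at side px (327,215) is not part of the job. I'll rise, align the tool with the leaning axis above the -y post, and look.

Call:
{"method": "apply_moves", "body": {
  "targets": [
    [1, 0, 0, -0.03, 0, 0, 0],
    [1, 0, 0, -0.03, 0, 0, 0],
    [1, 0, 0, 0, 0.074, 0, 0],
    [1, 0, 0, 0, 0.074, 0, 0],
    [1, 0, 0, 0, 0.074, 0, 0],
    [1, -0.013, 0.022, -0.008, 0, 0, 0],
    [1, -0.013, 0.022, -0.008, 0, 0, 0],
    [1, -0.014, 0.022, -0.008, 0, 0, 0],
    [1, 0, 0, 0, 0, 0, 0],
    [1, 0, 0, 0, 0, 0, 0]
  ],
  "newtons": 40
}}

```text
time_s: 0.98
tcp_pos: [0.6038, 0.0406, 0.3062]
eef_rot: [-160.0, 0.0, -89.9]
contact_force: [0.0, -0.1, 0.5]
gripper_width: 0.088
gripper_force: 0.0
```

```bash
cat > look.py <<'E'
from h import *
import sys
w=capture("wrist");save(sys.argv[1],w)
s=get_state();R=Ro.from_euler("xyz",s["eef_rot"],degrees=True).as_matrix();p=s["tcp_pos"]
print("t",s["time_s"],"p",np.round(p,4),"z",np.round(R[:,2],4),"x",np.round(R[:,0],4),"F",np.round(R.T@s["contact_force"],2))
print("cam in tool",np.round(R.T@(w["T"][:3,3]-p),3),"camz",np.round(R.T@w["T"][:3,2],3))
P=pts(w);h=cv2.cvtColor(w["frame"],cv2.COLOR_RGB2HSV)
m=(cv2.inRange(h,(100,100,40),(130,255,255))>0)&(P[...,2]>.1)&(P[...,2]<.3)
k,l,st,ce=cv2.connectedComponentsWithStats(m.astype(np.uint8))
for i in range(1,k):
    if st[i,4]>60:
        q=(P[(l==i)]-p)@R
        print(st[i].tolist(),"tool med",np.round(np.median(q,0),4),"min",np.round(np.percentile(q,2,0),4),"max",np.round(np.percentile(q,98,0),4))
E
python3 look.py w1.png
```

```text
t 1.0333 p [0.6047 0.0404 0.3061] z [ 3.425e-01  8.000e-04 -9.395e-01] x [ 1.3e-03 -1.0e+00 -3.0e-04] F [-0.26  0.14 -0.13]
cam in tool [ 0.072  0.001 -0.14 ] camz [-0.266 -0.     0.964]
[300, 174, 34, 58, 1450] tool med [0.0099 0.0001 0.085 ] min [-0.0033 -0.0135  0.0595] max [0.0183 0.0141 0.1455]
[300, 291, 31, 26, 661] tool med [-0.1075 -0.0012  0.1337] min [-0.122  -0.0161  0.1052] max [-0.1045  0.0126  0.1463]
```

View pics/w1.png

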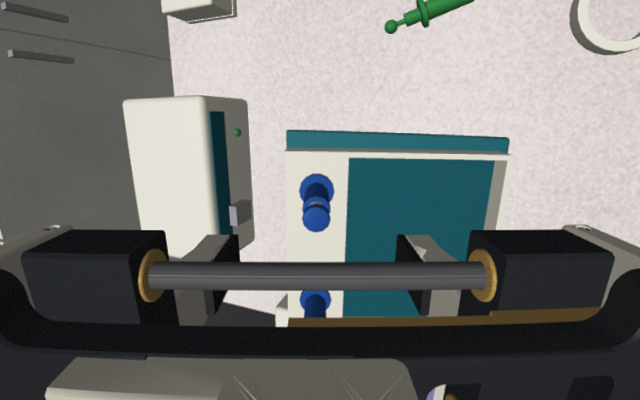

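```bash
cat >> look.py <<'E'
        zt=np.percentile(q[:,2],3);t=q[q[:,2]<zt+.004];f=q[q[:,2]>q[:,2].max()-.012]
        print(" top z",round(zt,4),"head c",np.round((t.min(0)+t.max(0))/2,4)[:2],np.round(np.ptp(t,0),3)[:2],"fl y mid",np.round((f.min(0)+f.max(0))/2,4),np.round(np.ptp(f,0),3))
E
python3 look.py w2.png
```

```text
t 1.0833 p [0.6051 0.0401 0.3058] z [ 3.422e-01  4.000e-04 -9.396e-01] x [ 5.e-04 -1.e+00 -2.e-04] F [0.21 0.52 0.92]
cam in tool [ 0.072  0.001 -0.14 ] camz [-0.266 -0.     0.964]
[300, 175, 34, 58, 1452] tool med [0.0097 0.0005 0.0846] min [-0.0038 -0.0129  0.0592] max [0.0176 0.0138 0.145 ]
 top z 0.0593 head c [0.004  0.0005] [0.019 0.018] fl y mid [ 0.0069 -0.      0.1403] [0.025 0.032 0.012]
[301, 291, 30, 26, 663] tool med [-0.1076 -0.0014  0.1339] min [-0.1224 -0.0155  0.1057] max [-0.1042  0.0132  0.1457]
 top z 0.1067 head c [-0.1075 -0.0009] [0.005 0.018] fl y mid [-0.1146 -0.0011  0.142 ] [0.023 0.031 0.012]
```

Px (316,217) is the head of the -y post, 4 mm to +x of the tool axis and centred in y. I'll descend to about 48 mm up, because the gripper body would otherwise touch the head, and close.

Call:
{"method": "apply_moves", "body": {
  "targets": [
    [1, 0.004, 0, 0.02, 0, 0, 0],
    [1, 0, 0, 0.03, 0, 0, 0],
    [1, 0, 0, 0.025, 0, 0, 0],
    [1, 0, 0, 0.015, 0, 0, 0],
    [1, 0, 0, 0.012, 0, 0, 0],
    [1, 0, 0, 0, 0, 0, 0],
    [1, 0, 0, 0, 0, 0, 0]
  ]
}}

```text
time_s: 1.67
tcp_pos: [0.64, 0.0352, 0.2085]
eef_rot: [-160.1, -0.1, -90.1]
contact_force: [0.7, -0.8, -0.1]
gripper_width: 0.0875
gripper_force: 0.0
```

```bash
cat > st.py <<'E'
from h import *
s=get_state();R=Ro.from_euler("xyz",s["eef_rot"],degrees=True).as_matrix()
print(s["time_s"],np.round(s["tcp_pos"],4),"z",np.round(R[:,2],3),"Ftool",np.round(R.T@s["contact_force"],2),"M",np.round(R.T@s["moment"],3),s["gripper_width"],s["gripper_force"])
E
python3 st.py
```

```text
1.6667 [0.64   0.0352 0.2085] z [ 0.34  -0.002 -0.941] Ftool [ 0.83 -0.6   0.33] M [-1.099  0.046  0.031] 0.08745462470944923 0.0
```

Call:
{"method": "apply_moves", "body": {
  "targets": [
    [0.35, 0, 0, 0, 0, 0, 0],
    [0.3, 0, 0, 0, 0, 0, 0],
    [0.27, 0, 0, 0, 0, 0, 0],
    [0.2, 0, 0, 0, 0, 0, 0],
    [0.1, 0, 0, 0, 0, 0, 0],
    [0, 0, 0, 0, 0, 0, 0],
    [0, 0, 0, 0, 0, 0, 0],
    [0, 0, 0, 0, 0, 0, 0],
    [0, 0, 0, 0, 0, 0, 0]
  ],
  "newtons": 40
}}

```text
time_s: 2.42
tcp_pos: [0.6396, 0.036, 0.2098]
eef_rot: [-160.0, 0.0, -90.0]
contact_force: [-0.4, 0.2, -0.4]
gripper_width: 0.0333
gripper_force: 0.0
```

```bash
python3 st.py
```

```text
2.4167 [0.6396 0.036  0.2098] z [ 0.342  0.    -0.94 ] Ftool [-0.19  0.48  0.28] M [-1.197 -0.027  0.017] 0.033336791466914345 0.0
```

Fingers are still closing (33 mm), so I'll wait.

Call:
{"method": "apply_moves", "body": {
  "targets": [
    [0, 0, 0, 0, 0, 0, 0],
    [0, 0, 0, 0, 0, 0, 0],
    [0, 0, 0, 0, 0, 0, 0],
    [0, 0, 0, 0, 0, 0, 0],
    [0, 0, 0, 0, 0, 0, 0],
    [0, 0, 0, 0, 0, 0, 0]
  ]
}}

```text
time_s: 2.92
tcp_pos: [0.6396, 0.036, 0.2098]
eef_rot: [-160.0, -0.0, -90.0]
contact_force: [-0.3, -0.4, -0.1]
gripper_width: 0.0213
gripper_force: 40.0
```

```bash
python3 st.py
```

```text
2.9167 [0.6396 0.036  0.2098] z [ 0.342  0.    -0.94 ] Ftool [ 0.41  0.35 -0.05] M [-1.095  0.047  0.042] 0.02125871082324233 39.99423444271088
```

Call:
{"method": "apply_moves", "body": {
  "targets": [
    [0, 0, 0, -0.0005, 0, 0, 0],
    [0, 0, 0, -0.0005, 0, 0, 0],
    [0, 0, 0, -0.0005, 0, 0, 0],
    [0, 0, 0, -0.0005, 0, 0, 0],
    [0, 0, 0, 0, 0, 0, 0]
  ]
}}

```text
time_s: 3.33
tcp_pos: [0.6389, 0.036, 0.2116]
eef_rot: [-160.0, 0.0, -90.0]
contact_force: [0.3, 0.5, -0.7]
gripper_width: 0.0212
gripper_force: 40.0
```

```bash
python3 st.py
```

```text
3.3333 [0.6389 0.036  0.2116] z [ 0.342  0.    -0.94 ] Ftool [-0.48 -0.03  0.7 ] M [-1.013 -0.055  0.056] 0.02117244252538988 39.99298453330994
```

Free play so far (about 1 N). Going on in 1.5 mm steps.

Call:
{"method": "apply_moves", "body": {
  "targets": [
    [0, 0, 0, -0.0005, 0, 0, 0],
    [0, 0, 0, -0.0005, 0, 0, 0],
    [0, 0, 0, -0.0005, 0, 0, 0],
    [0, 0, 0, 0, 0, 0, 0]
  ]
}}

```text
time_s: 3.67
tcp_pos: [0.6384, 0.0359, 0.2131]
eef_rot: [-160.0, -0.0, -90.0]
contact_force: [0.4, -0.4, -0.6]
gripper_width: 0.0215
gripper_force: 40.0
```

Call:
{"method": "apply_moves", "body": {
  "targets": [
    [0, 0, 0, -0.0005, 0, 0, 0],
    [0, 0, 0, -0.0005, 0, 0, 0],
    [0, 0, 0, 0, 0, 0, 0]
  ]
}}

```text
time_s: 3.92
tcp_pos: [0.6381, 0.0359, 0.214]
eef_rot: [-160.0, -0.0, -90.0]
contact_force: [0.1, -0.6, -0.5]
gripper_width: 0.0214
gripper_force: 40.0
```

Call:
{"method": "apply_moves", "body": {
  "targets": [
    [0, 0, 0, -0.0005, 0, 0, 0],
    [0, 0, 0, -0.0005, 0, 0, 0],
    [0, 0, 0, -0.0005, 0, 0, 0],
    [0, 0, 0, 0, 0, 0, 0]
  ]
}}

```text
time_s: 4.25
tcp_pos: [0.6376, 0.0359, 0.2155]
eef_rot: [-160.0, -0.0, -90.0]
contact_force: [-0.4, -0.5, -0.8]
gripper_width: 0.0212
gripper_force: 40.0
```

Call:
{"method": "apply_moves", "body": {
  "targets": [
    [0, 0, 0, -0.0005, 0, 0, 0],
    [0, 0, 0, -0.0005, 0, 0, 0],
    [0, 0, 0, 0, 0, 0, 0]
  ]
}}

```text
time_s: 4.5
tcp_pos: [0.6373, 0.0359, 0.2166]
eef_rot: [-160.0, -0.0, -90.0]
contact_force: [0.4, -1.5, -1.6]
gripper_width: 0.0211
gripper_force: 40.0
```

Call:
{"method": "apply_moves", "body": {
  "targets": [
    [0, 0, 0, -0.0005, 0, 0, 0],
    [0, 0, 0, -0.0005, 0, 0, 0],
    [0, 0, 0, 0, 0, 0, 0]
  ]
}}

```text
time_s: 4.75
tcp_pos: [0.6369, 0.036, 0.2175]
eef_rot: [-160.0, -0.0, -90.0]
contact_force: [-0.2, -0.7, -0.2]
gripper_width: 0.0211
gripper_force: 40.0
```

Call:
{"method": "apply_moves", "body": {
  "targets": [
    [0, 0, 0, -0.0005, 0, 0, 0],
    [0, 0, 0, -0.0005, 0, 0, 0],
    [0, 0, 0, 0, 0, 0, 0]
  ]
}}

```text
time_s: 5.0
tcp_pos: [0.6366, 0.036, 0.2184]
eef_rot: [-160.0, 0.0, -90.0]
contact_force: [-0.7, -0.0, -0.3]
gripper_width: 0.0214
gripper_force: 40.0
```

Call:
{"method": "apply_moves", "body": {
  "targets": [
    [0, 0, 0, -0.0005, 0, 0, 0],
    [0, 0, 0, -0.0005, 0, 0, 0],
    [0, 0, 0, 0, 0, 0, 0]
  ]
}}

```text
time_s: 5.25
tcp_pos: [0.6363, 0.0361, 0.2193]
eef_rot: [-160.0, 0.0, -90.0]
contact_force: [0.3, -1.1, -0.6]
gripper_width: 0.0209
gripper_force: 40.0
```

```bash
python3 look.py w3.png; python3 - <<'E'
from h import *
c=capture("side");save("s3.png",c,(200,150,400,290),4)
E
```

```text
t 5.3 p [0.6363 0.0361 0.2193] z [ 3.420e-01  1.000e-04 -9.397e-01] x [ 1.e-04 -1.e+00 -1.e-04] F [0.13 0.41 0.66]
cam in tool [ 0.072  0.    -0.14 ] camz [-0.265  0.     0.964]
[292, 210, 51, 53, 2119] tool med [0.0088 0.0003 0.0213] min [-0.0002 -0.013  -0.0125] max [0.0147 0.0135 0.0453]
 top z -0.0118 head c [0.0195 0.001 ] [0.026 0.016] fl y mid [0.0045 0.0002 0.0446] [0.023 0.032 0.005]
[292, 290, 52, 28, 1298] tool med [ 0.0041  0.0006 -0.0393] min [-0.0036 -0.0089 -0.0731] max [ 0.0233  0.0097 -0.0269]
 top z -0.0728 head c [0.0233 0.0004] [0.002 0.011] fl y mid [-0.0061  0.0002 -0.0165] [0.006 0.021 0.012]
```

View pics/s3.png

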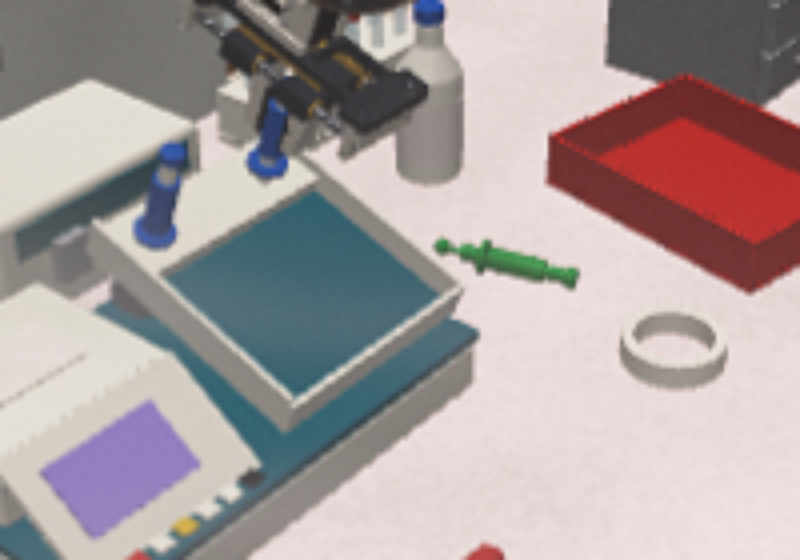

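The zoomed side view shows the flange near px (268,162), apparently just off the block. Range data puts it about 7 mm higher than its seated place, so this post is sliding. I'll pull a little more to confirm.

Call:
{"method": "apply_moves", "body": {
  "targets": [
    [0, 0, 0, -0.0005, 0, 0, 0],
    [0, 0, 0, -0.0005, 0, 0, 0],
    [0, 0, 0, -0.0005, 0, 0, 0],
    [0, 0, 0, -0.0005, 0, 0, 0],
    [0, 0, 0, -0.0005, 0, 0, 0],
    [0, 0, 0, -0.0005, 0, 0, 0],
    [0, 0, 0, -0.0005, 0, 0, 0],
    [0, 0, 0, -0.0005, 0, 0, 0]
  ]
}}

```text
time_s: 6.02
tcp_pos: [0.6348, 0.036, 0.223]
eef_rot: [-160.0, -0.0, -90.0]
contact_force: [0.5, 0.2, -2.1]
gripper_width: 0.021
gripper_force: 40.0
```

```bash
python3 look.py w4.png
```

```text
t 6.0667 p [0.6349 0.036  0.2232] z [ 0.342   0.     -0.9397] x [ 1.e-04 -1.e+00 -0.e+00] F [0.33 0.57 0.74]
cam in tool [ 0.072  0.    -0.14 ] camz [-0.265  0.     0.964]
[292, 210, 51, 53, 2114] tool med [0.0088 0.0004 0.0218] min [ 0.     -0.013  -0.0121] max [0.0148 0.0137 0.0454]
 top z -0.0112 head c [0.019  0.0006] [0.025 0.016] fl y mid [0.0047 0.0003 0.0445] [0.023 0.032 0.004]
[292, 290, 52, 28, 1297] tool med [ 0.0042  0.0007 -0.0392] min [-0.0037 -0.0086 -0.0731] max [ 0.0234  0.0098 -0.0273]
 top z -0.0724 head c [0.0232 0.0005] [0.002 0.011] fl y mid [-0.0062  0.0003 -0.0144] [0.007 0.021 0.008]
```

The flange rides with the gripper at about 2 N, so the -y post is the faulty one. I'll draw it out along its axis.

Call:
{"method": "apply_moves", "body": {
  "targets": [
    [0, 0, 0, -0.002, 0, 0, 0],
    [0, 0, 0, -0.002, 0, 0, 0],
    [0, 0, 0, -0.002, 0, 0, 0],
    [0, 0, 0, -0.003, 0, 0, 0],
    [0, 0, 0, -0.003, 0, 0, 0],
    [0, 0, 0, -0.003, 0, 0, 0],
    [0, 0, 0, -0.003, 0, 0, 0],
    [0, 0, 0, -0.003, 0, 0, 0],
    [0, 0, 0, -0.003, 0, 0, 0],
    [0, 0, 0, -0.003, 0, 0, 0],
    [0, 0, 0, -0.004, 0, 0, 0],
    [0, 0, 0, -0.005, 0, 0, 0],
    [0, 0, 0, -0.006, 0, 0, 0],
    [0, 0, 0, -0.01, 0, 0, 0],
    [0, 0, 0, -0.015, 0, 0, 0],
    [0, 0, 0, -0.015, 0, 0, 0],
    [0, 0, 0, -0.015, 0, 0, 0],
    [0, 0, 0, 0, 0, 0, 0]
  ]
}}

```text
time_s: 7.57
tcp_pos: [0.6022, 0.0363, 0.3184]
eef_rot: [-159.7, 0.1, -90.0]
contact_force: [-0.4, 0.7, -0.1]
gripper_width: 0.0212
gripper_force: 40.0
```

```bash
python3 look.py w5.png; python3 - <<'E'
from h import *
# tray rectangle from rim points of both views
Q=[]
for n in("scene","side"):
    c=capture(n);P=pts(c);h=cv2.cvtColor(c["frame"],cv2.COLOR_RGB2HSV)
    r=((cv2.inRange(h,(0,120,30),(8,255,255))|cv2.inRange(h,(172,120,30),(180,255,255)))>0)&(P[...,1]<-.2)&(P[...,1]>-.6)&(P[...,0]>.25)&(P[...,0]<.75)
    f=r&(abs(P[...,2])<.012);rim=r&(P[...,2]>.047)&(P[...,2]<.06)
    for nm,m in(("floor",f),("rim",rim)):
        k,l,s,_=cv2.connectedComponentsWithStats(cv2.morphologyEx(m.astype(np.uint8),cv2.MORPH_OPEN,np.ones((3,3)) if nm=="floor" else np.ones((1,1))))
        q=P[m]; 
        if len(q)>20: print(n,nm,len(q),cv2.minAreaRect(q[:,:2].astype(np.float32)))
E
```

```text
t 7.6167 p [0.602  0.0363 0.3166] z [ 0.3452  0.0016 -0.9385] x [ 4.0e-04 -1.0e+00 -1.6e-03] F [0.43 1.02 0.27]
cam in tool [ 0.072 -0.    -0.141] camz [-0.265 -0.002  0.964]
[292, 211, 51, 38, 1052] tool med [ 0.0088 -0.      0.0385] min [-0.0009 -0.0144  0.0164] max [0.0155 0.0131 0.0401]
 top z 0.0172 head c [0.0059 0.0028] [0.009 0.02 ] fl y mid [ 0.0055 -0.0007  0.0355] [0.021 0.031 0.012]
scene floor 1554 ((0.47725674510002136, -0.3900580406188965), (0.20459435880184174, 0.2545427978038788), 79.90352630615234)
scene rim 203 ((0.47915640473365784, -0.38856494426727295), (0.20448346436023712, 0.25889667868614197), 79.64807891845703)
side floor 1102 ((0.5035074949264526, -0.4323068857192993), (0.2781161665916443, 0.33116650581359863), 79.48472595214844)
side rim 357 ((0.4763087034225464, -0.3920993208885193), (0.20896713435649872, 0.26550063490867615), 80.1291732788086)
```

View pics/w5.png

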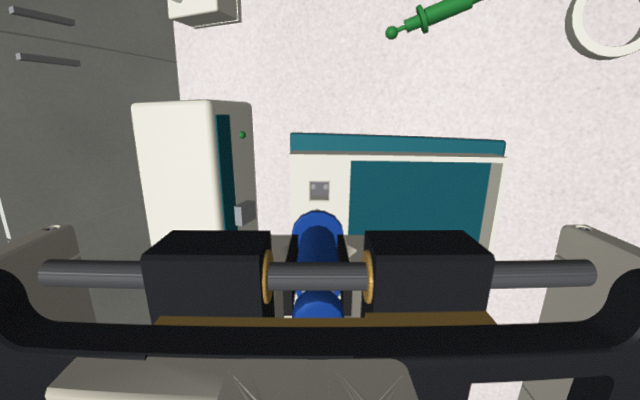

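The post is out: its blue head and flange are between the fingers at px (318,260), and the hole at px (319,190) is bare. Tray: centre (0.477,-0.390), yaw -10°. I'll go there, turn so the fingers close across the tray, and lean the post over so it lies down gently.

Call:
{"method": "apply_moves", "body": {
  "targets": [
    [0, 0, 0, -0.01, -0.074, 0, 0],
    [0, 0, 0, 0, -0.074, 0, 0],
    [0, 0, 0, 0, -0.074, 0, 0],
    [0, 0.03, 0.01, 0, 0, 0, 0],
    [0, 0.039, 0.012, 0, 0, 0, 0],
    [0, 0.039, 0.012, 0, 0, 0, 0],
    [0, 0.039, 0.012, 0, 0, 0, 0],
    [0, 0.039, 0.012, 0, 0, 0, 0],
    [0, 0.039, 0.012, 0, 0, 0, 0],
    [0, 0.039, 0.012, 0, 0, 0, 0],
    [0, 0.039, 0.012, 0, 0, 0, 0],
    [0, 0.039, 0.012, 0, 0, 0, 0],
    [0, 0.039, 0.011, 0, 0, 0, 0],
    [0, 0.039, 0.01, 0, 0, 0, 0],
    [0, 0, 0, 0, 0, 0, -0.074],
    [0, 0, 0, 0, 0, 0, -0.074],
    [0, 0, 0, 0, 0, 0, -0.074],
    [0, 0, 0, 0, 0, 0, -0.074],
    [0, 0, 0, 0, 0, 0, -0.074],
    [0, 0, 0, 0, 0, 0, -0.074]
  ]
}}

```text
time_s: 9.38
tcp_pos: [0.471, -0.3841, 0.3219]
eef_rot: [179.9, 0.1, -49.7]
contact_force: [0.3, 0.5, -0.5]
gripper_width: 0.0211
gripper_force: 40.0
```

Call:
{"method": "apply_moves", "body": {
  "targets": [
    [0, 0, 0, 0, 0, 0, -0.074],
    [0, 0, 0, 0, 0, 0, -0.074],
    [0, 0, 0, 0, 0, 0, -0.074],
    [0, 0, 0, 0, 0, 0, -0.074],
    [0, 0, 0, 0, 0, 0, -0.074],
    [0, 0, 0, 0, 0, 0, -0.074],
    [0, 0, 0, 0, 0, 0.071, 0],
    [0, 0, 0, 0, 0, 0.071, 0],
    [0, 0, 0, 0, 0, 0.071, 0],
    [0, 0, 0, 0, 0, 0.071, 0],
    [0, 0, 0, 0, 0, 0.071, 0],
    [0, 0, 0, 0, 0, 0.071, 0],
    [0, 0, 0, 0, 0, 0.071, 0],
    [0, 0, 0, 0, 0, 0, 0],
    [0, 0, 0, 0, 0, 0, 0]
  ]
}}

```text
time_s: 10.63
tcp_pos: [0.4697, -0.3845, 0.3223]
eef_rot: [-179.9, -44.6, -10.3]
contact_force: [0.5, -1.6, 0.1]
gripper_width: 0.0216
gripper_force: 40.0
```

```bash
python3 look.py w6.png; python3 - <<'E'
from h import *
s=get_state();R=Ro.from_euler("xyz",s["eef_rot"],degrees=True).as_matrix()
print(np.round(R,3),np.round(s["joints"],1));print("to target, tool", np.round(R.T@(np.array([.477,-.39,.10])-s["tcp_pos"]),3))
E
```

```text
t 10.6833 p [ 0.4705 -0.3849  0.3231] z [ 0.6913 -0.1242 -0.7118] x [ 0.7006 -0.1257  0.7024] F [-0.32  0.94  0.64]
cam in tool [ 0.07  0.   -0.14] camz [-0.265 -0.     0.964]
[275, 59, 10, 14, 108] tool med [ 0.162  -0.0664  0.4475] min [ 0.1516 -0.0741  0.442 ] max [ 0.1735 -0.0596  0.4542]
 top z 0.4425 head c [ 0.1633 -0.0672] [0.012 0.015] fl y mid [ 0.1626 -0.0669  0.4492] [0.022 0.015 0.012]
[233, 65, 10, 13, 106] tool med [ 0.1521 -0.14    0.4385] min [ 0.1427 -0.1478  0.4321] max [ 0.1627 -0.1337  0.4457]
 top z 0.4323 head c [ 0.1533 -0.1406] [0.01  0.014] fl y mid [ 0.1526 -0.141   0.4415] [0.02  0.015 0.012]
[189, 70, 12, 14, 112] tool med [ 0.143  -0.2146  0.429 ] min [ 0.1329 -0.2233  0.4226] max [ 0.1542 -0.2083  0.4355]
 top z 0.4228 head c [ 0.1444 -0.2164] [0.009 0.014] fl y mid [ 0.1435 -0.2161  0.4302] [0.022 0.016 0.012]
[256, 76, 9, 14, 103] tool med [ 0.13   -0.0963  0.4149] min [ 0.1196 -0.1033  0.4094] max [ 0.1409 -0.0902  0.4226]
 top z 0.4096 head c [ 0.1303 -0.0975] [0.01  0.012] fl y mid [ 0.1452 -0.1     0.4545] [0. 0. 0.]
[211, 82, 11, 14, 112] tool me
[... 317 characters left out ...]
p z 0.3904 head c [ 0.1108 -0.2459] [0.008 0.017] fl y mid [ 0.1113 -0.246   0.4002] [0.021 0.017 0.012]
[182, 115, 25, 24, 454] tool med [ 0.061  -0.1583  0.2638] min [ 0.0472 -0.173   0.256 ] max [ 0.074  -0.1464  0.2738]
 top z 0.2564 head c [ 0.0559 -0.1596] [0.011 0.025] fl y mid [ 0.0606 -0.1606  0.2703] [0.03  0.03  0.012]
[291, 218, 52, 28, 490] tool med [0.0051 0.0007 0.041 ] min [-0.0041 -0.0149  0.04  ] max [0.009  0.0145 0.0424]
 top z 0.04 head c [ 0.0005 -0.0003] [0.018 0.032] fl y mid [ 0.0005 -0.0003  0.0413] [0.018 0.032 0.003]
[[ 0.701 -0.177  0.691]
 [-0.126 -0.984 -0.124]
 [ 0.702  0.    -0.712]] [-32.2  -4.6 -21.3 -28.1 -34.1 129.9]
to target, tool [-0.151  0.004  0.164]
```

Call:
{"method": "apply_moves", "body": {
  "targets": [
    [0, -0.025, 0.001, 0.027, 0, 0, 0],
    [0, -0.025, 0.001, 0.027, 0, 0, 0],
    [0, -0.025, 0.001, 0.027, 0, 0, 0],
    [0, -0.025, 0.001, 0.027, 0, 0, 0],
    [0, -0.025, 0, 0.027, 0, 0, 0],
    [0, -0.015, 0, 0.016, 0, 0, 0],
    [0, -0.011, 0, 0.012, 0, 0, 0],
    [0, -0.004, 0, 0.004, 0, 0, 0],
    [0, 0, 0, 0, 0, 0, 0],
    [0, 0, 0, 0, 0, 0, 0]
  ]
}}

```text
time_s: 11.52
tcp_pos: [0.482, -0.3886, 0.1045]
eef_rot: [179.9, -43.9, -10.0]
contact_force: [0.4, -0.9, -1.2]
gripper_width: 0.0213
gripper_force: 40.0
```

```bash
python3 st.py
```

```text
11.5167 [ 0.482  -0.3886  0.1045] z [ 0.682 -0.123 -0.72 ] Ftool [-0.45  0.86  1.22] M [-0.083 -2.457 -0.058] 0.02125176332357344 39.993329644203186
```

Call:
{"method": "apply_moves", "body": {
  "targets": [
    [0, -0.008, 0, 0.008, 0, 0, 0],
    [0, -0.005, 0, 0.005, 0, 0, 0],
    [0, -0.002, 0, 0.002, 0, 0, 0],
    [0, 0, 0, 0, 0, 0, 0],
    [0, 0, 0, 0, 0, 0, 0]
  ]
}}

```text
time_s: 11.93
tcp_pos: [0.4841, -0.3876, 0.0901]
eef_rot: [-179.8, -43.0, -10.7]
contact_force: [-0.0, -0.8, -0.8]
gripper_width: 0.0214
gripper_force: 40.0
```

```bash
python3 st.py
```

```text
11.9333 [ 0.4841 -0.3876  0.0901] z [ 0.671 -0.123 -0.731] Ftool [-0.49  0.77  0.68] M [-0.089 -2.527 -0.057] 0.021403622676186725 39.99314546585083
```

Call:
{"method": "apply_moves", "body": {
  "targets": [
    [0.4, 0, 0, 0, 0, 0, 0],
    [0.5, 0, 0, 0, 0, 0, 0],
    [0.6, 0, 0, 0, 0, 0, 0],
    [0.7, 0, 0, 0, 0, 0, 0],
    [0.8, 0, 0, 0, 0, 0, 0],
    [0.8, 0, 0, 0, 0, 0, 0],
    [0.8, 0, 0, 0, 0, 0, 0],
    [0.8, 0, 0, 0, 0, 0, 0]
  ]
}}

```text
time_s: 12.6
tcp_pos: [0.4839, -0.3878, 0.0897]
eef_rot: [-179.8, -43.0, -10.7]
contact_force: [0.9, 0.5, -0.6]
gripper_width: 0.0674
gripper_force: 0.0
```

```bash
python3 st.py; python3 - <<'E'
from h import *
c=capture("side");a=cv2.resize(c["frame"][140:240,300:440,::-1],(560,400))
w=capture("wrist");cv2.imwrite("pics/rel.png",np.hstack([a,w["frame"][:,200:440,::-1]]))
print(np.round(get_state()["joints"],1))
E
```

```text
12.6 [ 0.4839 -0.3878  0.0897] z [ 0.67  -0.123 -0.732] Ftool [ 0.16 -0.62  0.96] M [-0.1   -2.304 -0.113] 0.0673713475521297 0.0
[-42.2  15.6 -24.1 -61.7 -24.1 173.6]
```

View pics/rel.png

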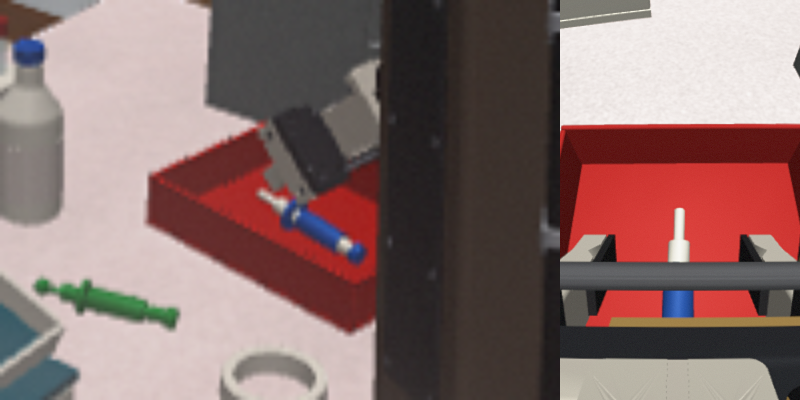

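The post lies flat in the red tray (crop px (310,230)). I'll back out upward and unwind towards the second post.

Call:
{"method": "apply_moves", "body": {
  "targets": [
    [0.8, 0.012, 0, -0.013, 0, 0, 0],
    [0.8, 0.025, 0, -0.027, 0, 0, 0],
    [0.8, 0.025, 0, -0.027, 0, 0, 0],
    [0.8, 0.025, 0, -0.027, 0, 0, 0],
    [0.8, 0.025, 0, -0.027, 0, 0, 0],
    [1, 0.025, 0, -0.027, 0, 0, 0],
    [1, 0.025, 0, -0.027, 0, 0, 0],
    [1, 0, 0, 0, 0, -0.071, 0],
    [1, 0, 0, 0, 0, -0.071, 0],
    [1, 0, 0, 0, 0, -0.071, 0],
    [1, 0, 0, 0, 0, -0.071, 0],
    [1, 0, 0, 0, 0, -0.071, 0],
    [1, 0, 0, 0, 0, -0.071, 0],
    [1, 0, 0, 0, 0, -0.05, 0],
    [1, 0, 0, 0, 0, 0, 0],
    [1, 0, 0, 0, 0, 0, 0]
  ]
}}

```text
time_s: 14.03
tcp_pos: [0.484, -0.388, 0.3265]
eef_rot: [-179.8, -0.0, -10.6]
contact_force: [-0.5, 0.7, -0.1]
gripper_width: 0.0879
gripper_force: 0.0
```

```bash
python3 st.py; python3 -c "
from h import *
s=get_state();print(np.round(s['joints'],1),s['eef_rot'])"
```

```text
14.0333 [ 0.484  -0.388   0.3265] z [ 0.001  0.003 -1.   ] Ftool [-0.57 -0.58  0.09] M [-0.136 -0.021  0.004] 0.08792038469988908 0.0
[-20.8  13.2   1.   -0.2 -77.8 100.3] [-1.79793669e+02 -3.25217568e-02 -1.05589010e+01]
```

Call:
{"method": "apply_moves", "body": {
  "targets": [
    [1, 0, 0, 0, 0, 0, 0.0735],
    [1, 0, 0, 0, 0, 0, 0.0735],
    [1, 0, 0, 0, 0, 0, 0.0735],
    [1, 0, 0, 0, 0, 0, 0.0735],
    [1, 0, 0, 0, 0, 0, 0.0735],
    [1, 0, 0, 0, 0, 0, 0.0735],
    [1, 0, 0, 0, 0, 0, 0.0735],
    [1, 0, 0, 0, 0, 0, 0.0735],
    [1, 0, 0, 0, 0, 0, 0.0735],
    [1, 0, 0, 0, 0, 0, 0.0735],
    [1, 0, 0, 0, 0, 0, 0.0735],
    [1, 0, 0, 0, 0, 0, 0.0735],
    [1, 0, 0, 0, 0, 0, 0]
  ]
}}

```text
time_s: 15.12
tcp_pos: [0.4823, -0.3882, 0.329]
eef_rot: [-179.7, 0.1, -90.3]
contact_force: [0.4, 0.6, 0.5]
gripper_width: 0.0876
gripper_force: 0.0
```

Call:
{"method": "apply_moves", "body": {
  "targets": [
    [1, -0.03, -0.007, 0, 0, 0, 0],
    [1, -0.039, -0.009, 0, 0, 0, 0],
    [1, -0.039, -0.009, 0, 0, 0, 0],
    [1, -0.039, -0.009, 0, 0, 0, 0],
    [1, -0.039, -0.009, 0, 0, 0, 0],
    [1, -0.039, -0.009, 0, 0, 0, 0],
    [1, -0.039, -0.009, 0, 0, 0, 0],
    [1, -0.039, -0.009, 0, 0, 0, 0],
    [1, -0.039, -0.009, 0, 0, 0, 0],
    [1, -0.039, -0.009, 0, 0, 0, 0],
    [1, -0.039, -0.009, 0, 0, 0, 0],
    [1, -0.039, -0.009, 0, 0, 0, 0],
    [1, -0.039, -0.009, 0, 0, 0, 0],
    [1, -0.039, -0.007, 0, 0, 0, 0],
    [1, 0, 0, 0, 0.074, 0, 0],
    [1, 0, 0, 0, 0.074, 0, 0],
    [1, 0, 0, 0, 0.074, 0, 0],
    [1, 0, 0, 0, 0, 0, 0],
    [1, 0, 0, 0, 0, 0, 0]
  ]
}}

```text
time_s: 16.7
tcp_pos: [0.6014, 0.1471, 0.3281]
eef_rot: [-159.9, -0.0, -89.7]
contact_force: [0.4, -0.6, 1.3]
gripper_width: 0.0877
gripper_force: 0.0
```

```bash
python3 look.py w7.png
```

```text
t 16.75 p [0.6037 0.1483 0.3305] z [ 0.3453  0.0035 -0.9385] x [ 0.0044 -1.     -0.0021] F [ 0.2  -0.54 -0.66]
cam in tool [ 0.073  0.003 -0.139] camz [-0.264  0.003  0.965]
[305, 183, 31, 55, 1204] tool med [-0.0018  0.0064  0.1145] min [-0.0151 -0.0068  0.0836] max [0.0067 0.0201 0.1693]
 top z 0.0837 head c [-0.0075  0.0061] [0.019 0.018] fl y mid [-0.0159  0.0067  0.1647] [0.05  0.031 0.012]
```

Call:
{"method": "apply_moves", "body": {
  "targets": [
    [1, -0.0075, 0.006, 0.01, 0, 0, 0],
    [1, 0, 0, 0.014, 0, 0, 0],
    [1, 0, 0, 0, 0, 0, 0],
    [1, 0, 0, 0, 0, 0, 0],
    [1, 0, 0, 0, 0, 0, 0]
  ]
}}

```text
time_s: 17.17
tcp_pos: [0.6086, 0.1566, 0.3067]
eef_rot: [-159.8, 0.2, -90.0]
contact_force: [-0.2, -1.0, 0.5]
gripper_width: 0.0879
gripper_force: 0.0
```

```bash
python3 look.py w8.png
```

```text
t 17.2167 p [0.6084 0.1565 0.3067] z [ 0.3458  0.003  -0.9383] x [ 4.e-04 -1.e+00 -3.e-03] F [-0.36 -0.2   0.28]
cam in tool [ 0.072  0.    -0.14 ] camz [-0.265  0.     0.964]
[304, 178, 34, 60, 1440] tool med [0.0062 0.0027 0.09  ] min [-0.0072 -0.0105  0.0593] max [0.0149 0.0164 0.1451]
 top z 0.0594 head c [0.0002 0.0028] [0.019 0.018] fl y mid [-0.0078  0.0034  0.1409] [0.049 0.032 0.012]
```

Call:
{"method": "apply_moves", "body": {
  "targets": [
    [1, 0, 0.003, 0.02, 0, 0, 0],
    [1, 0, 0, 0.03, 0, 0, 0],
    [1, 0, 0, 0.025, 0, 0, 0],
    [1, 0, 0, 0.015, 0, 0, 0],
    [1, 0, 0, 0.012, 0, 0, 0],
    [0, 0, 0, 0, 0, 0, 0],
    [0, 0, 0, 0, 0, 0, 0],
    [0, 0, 0, 0, 0, 0, 0],
    [0, 0, 0, 0, 0, 0, 0],
    [0, 0, 0, 0, 0, 0, 0],
    [0, 0, 0, 0, 0, 0, 0],
    [0, 0, 0, 0, 0, 0, 0],
    [0, 0, 0, 0, 0, 0, 0],
    [0, 0, 0, 0, 0, 0, 0],
    [0, 0, 0, 0, 0, 0, 0],
    [0, 0, 0, 0, 0, 0, 0]
  ],
  "newtons": 40
}}

```text
time_s: 18.55
tcp_pos: [0.6411, 0.157, 0.2096]
eef_rot: [-159.7, 0.2, -89.9]
contact_force: [4.0, -4.3, 1.4]
gripper_width: 0.0212
gripper_force: 40.0
```

```bash
python3 st.py
```

```text
18.55 [0.6411 0.157  0.2096] z [ 0.347  0.003 -0.938] Ftool [ 4.31 -4.26  0.07] M [0.256 1.795 0.022] 0.0212493091114051 39.97938930988312
```

Call:
{"method": "apply_moves", "body": {
  "targets": [
    [0, 0.0004, -0.0004, 0, 0, 0, 0],
    [0, 0, 0, 0, 0, 0, 0],
    [0, 0, 0, 0, 0, 0, 0]
  ]
}}

```text
time_s: 18.8
tcp_pos: [0.6411, 0.1567, 0.2095]
eef_rot: [-159.7, 0.2, -89.9]
contact_force: [4.6, -0.0, 2.9]
gripper_width: 0.0214
gripper_force: 40.0
```

```bash
python3 st.py
```

```text
18.8 [0.6411 0.1567 0.2095] z [ 0.346  0.003 -0.938] Ftool [ 0.02 -5.27 -1.12] M [0.785 0.079 0.08 ] 0.02140175082548273 39.974074959754944
```

Call:
{"method": "apply_moves", "body": {
  "targets": [
    [0, 0, -0.0006, 0, 0, 0, 0],
    [0, 0, 0, 0, 0, 0, 0],
    [0, 0, 0, 0, 0, 0, 0]
  ]
}}

```text
time_s: 19.05
tcp_pos: [0.6412, 0.1566, 0.2092]
eef_rot: [-159.8, 0.2, -90.0]
contact_force: [4.8, 1.0, 2.4]
gripper_width: 0.0213
gripper_force: 40.0
```

```bash
python3 st.py
```

```text
19.05 [0.6412 0.1566 0.2092] z [ 0.345  0.003 -0.938] Ftool [-1.04 -5.3  -0.56] M [ 0.756 -0.391  0.075] 0.021297434909335642 39.97392654418945
```

Call:
{"method": "apply_moves", "body": {
  "targets": [
    [0, 0, -0.0005, 0, 0, 0, 0],
    [0, 0, 0, 0, 0, 0, 0],
    [0, 0, 0, 0, 0, 0, 0],
    [0, 0, 0, 0, 0, 0, 0],
    [0, 0, 0, 0, 0, 0, 0],
    [0, 0, 0, 0, 0, 0, 0]
  ]
}}

```text
time_s: 19.55
tcp_pos: [0.6414, 0.1565, 0.209]
eef_rot: [-159.8, 0.1, -90.0]
contact_force: [4.6, 3.7, 2.0]
gripper_width: 0.0213
gripper_force: 40.0
```

```bash
python3 st.py
```

```text
19.55 [0.6414 0.1565 0.209 ] z [ 0.345  0.003 -0.939] Ftool [-3.73 -4.97 -0.28] M [ 0.361 -1.22   0.068] 0.021344786390152595 39.973719120025635
```

Call:
{"method": "apply_moves", "body": {
  "targets": [
    [0, -0.0005, 0, 0, 0, 0, 0],
    [0, 0, 0, 0, 0, 0, 0],
    [0, 0, 0, 0, 0, 0, 0],
    [0, 0, 0, 0, 0, 0, 0],
    [0, 0, 0, 0, 0, 0, 0],
    [0, 0, 0, 0, 0, 0, 0],
    [0, 0, 0, 0, 0, 0, 0],
    [0, 0, 0, 0, 0, 0, 0]
  ]
}}

```text
time_s: 20.22
tcp_pos: [0.6414, 0.1566, 0.2091]
eef_rot: [-159.8, 0.1, -90.0]
contact_force: [4.4, 0.9, 2.3]
gripper_width: 0.0212
gripper_force: 40.0
```

```bash
python3 st.py
```

```text
20.2167 [0.6414 0.1566 0.2091] z [ 0.345  0.002 -0.939] Ftool [-0.87 -4.97 -0.65] M [ 0.746 -0.612  0.052] 0.02117033549924958 39.972458481788635
```

Call:
{"method": "apply_moves", "body": {
  "targets": [
    [0, 0, -0.0015, 0, 0, 0, 0],
    [0, 0, 0, 0, 0, 0, 0],
    [0, 0, 0, 0, 0, 0, 0],
    [0, 0, 0, 0, 0, 0, 0]
  ]
}}

```text
time_s: 20.55
tcp_pos: [0.6418, 0.1565, 0.2088]
eef_rot: [-159.9, 0.1, -90.0]
contact_force: [-3.6, 4.5, 3.1]
gripper_width: 0.0211
gripper_force: 40.0
```

```bash
python3 st.py
```

```text
20.55 [0.6418 0.1565 0.2088] z [ 0.343  0.002 -0.939] Ftool [-4.52  2.28 -4.16] M [-2.205 -1.553  0.032] 0.021141399893746315 39.98421907424927
```

Call:
{"method": "apply_moves", "body": {
  "targets": [
    [0, -0.0004, 0.0003, -0.0003, 0, 0, 0],
    [0, 0, 0, 0, 0, 0, 0],
    [0, 0, 0, 0, 0, 0, 0],
    [0, 0, 0, 0, 0, 0, 0],
    [0, 0, 0, 0, 0, 0, 0]
  ]
}}

```text
time_s: 20.97
tcp_pos: [0.6417, 0.1566, 0.2089]
eef_rot: [-159.9, 0.1, -90.0]
contact_force: [-1.1, 1.7, 0.4]
gripper_width: 0.0208
gripper_force: 40.0
```

```bash
python3 st.py
```

```text
20.9667 [0.6417 0.1566 0.2089] z [ 0.343  0.001 -0.939] Ftool [-1.69  0.9  -0.79] M [-1.928 -0.724 -0.007] 0.02077102414335337 39.97905135154724
```

Lateral load is now small. Starting a slow pull in small steps, reading the force each time.

Call:
{"method": "apply_moves", "body": {
  "targets": [
    [0, -0.0001, 0.0001, -0.0005, 0, 0, 0],
    [0, 0, 0, -0.0005, 0, 0, 0],
    [0, 0, 0, 0, 0, 0, 0]
  ]
}}

```text
time_s: 21.22
tcp_pos: [0.6413, 0.1567, 0.21]
eef_rot: [-159.9, 0.1, -90.0]
contact_force: [-1.9, 0.0, -1.8]
gripper_width: 0.0209
gripper_force: 40.0
```

```bash
python3 st.py
```

```text
21.2167 [0.6413 0.1567 0.21  ] z [ 0.343  0.001 -0.939] Ftool [-0.03  2.36  1.05] M [-2.153 -0.296  0.055] 0.020940659134627535 39.9796324968338
```

Call:
{"method": "apply_moves", "body": {
  "targets": [
    [0, 0, 0, -0.0005, 0, 0, 0],
    [0, 0, 0, -0.0005, 0, 0, 0],
    [0, 0, 0, 0, 0, 0, 0]
  ]
}}

```text
time_s: 21.47
tcp_pos: [0.6409, 0.1567, 0.2111]
eef_rot: [-159.9, 0.1, -90.0]
contact_force: [-3.1, -0.6, -1.3]
gripper_width: 0.0212
gripper_force: 40.0
```

```bash
python3 st.py
```

```text
21.4667 [0.6409 0.1567 0.2111] z [ 0.343  0.001 -0.939] Ftool [0.58 3.38 0.12] M [-2.583  0.05   0.035] 0.02124534823819354 39.98318016529083
```

Call:
{"method": "apply_moves", "body": {
  "targets": [
    [0, 0, 0.0003, -0.0005, 0, 0, 0],
    [0, 0, 0, -0.0005, 0, 0, 0],
    [0, 0, 0, -0.0005, 0, 0, 0],
    [0, 0, 0, 0, 0, 0, 0]
  ]
}}

```text
time_s: 21.8
tcp_pos: [0.6403, 0.1568, 0.2127]
eef_rot: [-159.9, 0.1, -90.0]
contact_force: [-3.6, -2.2, -0.7]
gripper_width: 0.021
gripper_force: 40.0
```

```bash
python3 st.py
```

```text
21.8 [0.6403 0.1568 0.2127] z [ 0.344  0.002 -0.939] Ftool [ 2.22  3.61 -0.6 ] M [-2.62   0.534  0.072] 0.02098763292477526 39.985270500183105
```

Call:
{"method": "apply_moves", "body": {
  "targets": [
    [0, 0, 0.0002, -0.0005, 0, 0, 0],
    [0, 0, 0, -0.0005, 0, 0, 0],
    [0, 0, 0, 0, 0, 0, 0]
  ]
}}

```text
time_s: 22.05
tcp_pos: [0.64, 0.1569, 0.2136]
eef_rot: [-159.9, 0.1, -90.0]
contact_force: [-3.3, -3.0, 0.0]
gripper_width: 0.0217
gripper_force: 40.0
```

```bash
python3 st.py
```

```text
22.05 [0.64   0.1569 0.2136] z [ 0.344  0.002 -0.939] Ftool [ 2.96  3.06 -1.16] M [-2.507  0.961  0.017] 0.02168545390055113 39.98502016067505
```

Call:
{"method": "apply_moves", "body": {
  "targets": [
    [0, 0.0003, 0.0003, -0.0005, 0, 0, 0],
    [0, 0, 0, -0.0005, 0, 0, 0],
    [0, 0, 0, 0, 0, 0, 0]
  ]
}}

```text
time_s: 22.3
tcp_pos: [0.6395, 0.1568, 0.2147]
eef_rot: [-159.8, 0.1, -90.0]
contact_force: [-1.9, -1.7, -0.8]
gripper_width: 0.0213
gripper_force: 40.0
```

```bash
python3 st.py
```

```text
22.3 [0.6395 0.1568 0.2147] z [ 0.345  0.002 -0.939] Ftool [1.66 2.03 0.15] M [-2.227  0.846  0.043] 0.021281839067722276 39.98433709144592
```

Call:
{"method": "apply_moves", "body": {
  "targets": [
    [0, 0, 0.0002, -0.0005, 0, 0, 0],
    [0, 0, 0, -0.0005, 0, 0, 0],
    [0, 0, 0, 0, 0, 0, 0]
  ]
}}

```text
time_s: 22.55
tcp_pos: [0.6391, 0.1569, 0.2157]
eef_rot: [-159.8, 0.1, -90.0]
contact_force: [-1.2, -3.2, -0.0]
gripper_width: 0.0213
gripper_force: 40.0
```

```bash
python3 st.py
```

```text
22.55 [0.6391 0.1569 0.2157] z [ 0.345  0.002 -0.939] Ftool [ 3.23  1.09 -0.4 ] M [-1.787  1.092  0.058] 0.0212814693798151 39.98258113861084
```

Call:
{"method": "apply_moves", "body": {
  "targets": [
    [0, 0.0003, 0.0001, -0.0005, 0, 0, 0],
    [0, 0, 0, 0, 0, 0, 0]
  ]
}}

```text
time_s: 22.72
tcp_pos: [0.639, 0.1569, 0.2162]
eef_rot: [-159.8, 0.2, -90.0]
contact_force: [-1.3, -2.1, -1.0]
gripper_width: 0.0208
gripper_force: 40.0
```

```bash
python3 st.py
```

```text
22.7167 [0.639  0.1569 0.2162] z [ 0.345  0.003 -0.939] Ftool [2.12 1.56 0.47] M [-1.623  0.699  0.037] 0.02076926422327249 39.981531500816345
```

Call:
{"method": "apply_moves", "body": {
  "targets": [
    [0, 0, 0, -0.0005, 0, 0, 0],
    [0, 0, 0, 0, 0, 0, 0]
  ]
}}

```text
time_s: 22.88
tcp_pos: [0.6388, 0.1568, 0.2164]
eef_rot: [-159.8, 0.1, -90.0]
contact_force: [1.6, -1.5, -1.5]
gripper_width: 0.021
gripper_force: 40.0
```

```bash
python3 st.py
```

```text
22.8833 [0.6388 0.1568 0.2164] z [ 0.345  0.003 -0.939] Ftool [ 1.54 -0.97  1.93] M [-1.12   0.653  0.035] 0.020953298961900162 39.974520206451416
```

Call:
{"method": "apply_moves", "body": {
  "targets": [
    [0, 0.0001, 0, -0.0005, 0, 0, 0],
    [0, 0, 0, 0, 0, 0, 0]
  ]
}}

```text
time_s: 23.05
tcp_pos: [0.6387, 0.1568, 0.2167]
eef_rot: [-159.8, 0.2, -90.0]
contact_force: [3.9, -1.0, -6.1]
gripper_width: 0.0212
gripper_force: 40.0
```

```bash
python3 st.py
```

```text
23.05 [0.6387 0.1568 0.2167] z [ 0.345  0.003 -0.939] Ftool [ 1.   -1.59  7.1 ] M [-0.321  0.348  0.111] 0.021182031114557184 39.967042207717896
```

Load engaged at 7 N. Small steps now.

Call:
{"method": "apply_moves", "body": {
  "targets": [
    [0, 0, 0, -0.0003, 0, 0, 0],
    [0, 0, 0, 0, 0, 0, 0]
  ]
}}

```text
time_s: 23.22
tcp_pos: [0.6385, 0.1568, 0.2169]
eef_rot: [-159.8, 0.1, -90.0]
contact_force: [5.7, -0.7, -6.0]
gripper_width: 0.0213
gripper_force: 40.0
```

```bash
python3 st.py
```

```text
23.2167 [0.6385 0.1568 0.2169] z [ 0.345  0.003 -0.939] Ftool [ 0.77 -3.3   7.58] M [-0.183  0.268  0.047] 0.02133556289496024 39.96459782123566
```

Call:
{"method": "apply_moves", "body": {
  "targets": [
    [0, 0, 0, -0.0004, 0, 0, 0],
    [0, 0, 0, 0, 0, 0, 0]
  ]
}}

```text
time_s: 23.38
tcp_pos: [0.6384, 0.1568, 0.2172]
eef_rot: [-159.8, 0.1, -90.0]
contact_force: [5.4, -0.4, -6.5]
gripper_width: 0.0214
gripper_force: 40.0
```

```bash
python3 st.py
```

```text
23.3833 [0.6384 0.1568 0.2172] z [ 0.345  0.003 -0.939] Ftool [ 0.43 -2.85  7.98] M [-0.003  0.356  0.012] 0.021420318959047897 39.96237337589264
```

Call:
{"method": "apply_moves", "body": {
  "targets": [
    [0, 0, -0.0003, -0.0004, 0, 0, 0],
    [0, 0, 0, -0.0003, 0, 0, 0],
    [0, 0, 0, 0, 0, 0, 0]
  ]
}}

```text
time_s: 23.63
tcp_pos: [0.6383, 0.1568, 0.2176]
eef_rot: [-159.9, 0.1, -90.0]
contact_force: [5.4, -0.2, -8.7]
gripper_width: 0.0212
gripper_force: 40.0
```

```bash
python3 st.py
```

```text
23.6333 [0.6383 0.1568 0.2176] z [ 0.344  0.003 -0.939] Ftool [ 0.26 -2.11 10.02] M [-0.151  0.156  0.059] 0.02118971235486076 39.9601686000824
```

Call:
{"method": "apply_moves", "body": {
  "targets": [
    [0, 0, -0.0001, -0.0003, 0, 0, 0],
    [0, 0, 0, 0, 0, 0, 0]
  ]
}}

```text
time_s: 23.8
tcp_pos: [0.6383, 0.1568, 0.2178]
eef_rot: [-159.9, 0.1, -90.0]
contact_force: [6.3, -0.3, -8.1]
gripper_width: 0.0214
gripper_force: 40.0
```

```bash
python3 st.py
```

```text
23.8 [0.6383 0.1568 0.2178] z [ 0.344  0.003 -0.939] Ftool [ 0.37 -3.15  9.79] M [-0.128  0.114  0.013] 0.021366530509387013 39.95909929275513
```

Call:
{"method": "apply_moves", "body": {
  "targets": [
    [0, 0, -0.0003, -0.0004, 0, 0, 0],
    [0, 0, 0, 0, 0, 0, 0]
  ]
}}

```text
time_s: 23.97
tcp_pos: [0.6382, 0.1567, 0.218]
eef_rot: [-159.9, 0.1, -90.0]
contact_force: [6.2, 0.2, -9.4]
gripper_width: 0.0211
gripper_force: 40.0
```

```bash
python3 st.py
```

```text
23.9667 [0.6382 0.1567 0.218 ] z [ 0.344  0.002 -0.939] Ftool [-0.18 -2.6  10.98] M [-0.289  0.006  0.091] 0.02113069507138074 39.95852887630463
```

Call:
{"method": "apply_moves", "body": {
  "targets": [
    [0, 0, -0.0002, -0.0003, 0, 0, 0],
    [0, 0, 0, 0, 0, 0, 0],
    [0, 0, 0, 0, 0, 0, 0]
  ]
}}

```text
time_s: 24.22
tcp_pos: [0.6382, 0.1567, 0.2181]
eef_rot: [-159.9, 0.1, -90.0]
contact_force: [5.4, -0.1, -9.7]
gripper_width: 0.0213
gripper_force: 40.0
```

```bash
python3 st.py
```

```text
24.2167 [0.6382 0.1567 0.2181] z [ 0.343  0.002 -0.939] Ftool [ 0.11 -1.75 11.02] M [-0.499 -0.115  0.027] 0.02127404393404049 39.958171248435974
```

Call:
{"method": "apply_moves", "body": {
  "targets": [
    [0, 0, 0, -0.0003, 0, 0, 0],
    [0, 0, 0, 0, 0, 0, 0],
    [0, 0, 0, 0, 0, 0, 0]
  ]
}}

```text
time_s: 24.47
tcp_pos: [0.6381, 0.1567, 0.2184]
eef_rot: [-159.9, 0.1, -90.0]
contact_force: [6.3, 0.1, -10.1]
gripper_width: 0.0213
gripper_force: 40.0
```

Call:
{"method": "apply_moves", "body": {
  "targets": [
    [0, 0, 0, 0, 0, 0, 0],
    [0, 0, 0, 0, 0, 0, 0],
    [0, 0, 0, 0, 0, 0, 0],
    [0, 0, 0, 0, 0, 0, 0]
  ]
}}

```text
time_s: 24.8
tcp_pos: [0.6381, 0.1567, 0.2183]
eef_rot: [-159.9, 0.1, -90.0]
contact_force: [6.4, 0.3, -10.1]
gripper_width: 0.0213
gripper_force: 40.0
```

```bash
python3 st.py
```

```text
24.8 [0.6381 0.1567 0.2183] z [ 0.343  0.002 -0.939] Ftool [-0.29 -2.58 11.67] M [-0.318 -0.102  0.056] 0.0212574520612294 39.95689630508423
```

Call:
{"method": "apply_moves", "body": {
  "targets": [
    [0, 0, 0, 0, 0, 0, 0],
    [0, 0, 0, 0, 0, 0, 0],
    [0, 0, 0, 0, 0, 0, 0],
    [0, 0, 0, 0, 0, 0, 0],
    [0, 0, 0, 0, 0, 0, 0]
  ]
}}

```text
time_s: 25.22
tcp_pos: [0.6381, 0.1567, 0.2183]
eef_rot: [-159.9, 0.1, -90.0]
contact_force: [6.2, 0.7, -10.9]
gripper_width: 0.0215
gripper_force: 40.0
```

Call:
{"method": "apply_moves", "body": {
  "targets": [
    [0, 0, 0, 0, 0, 0, 0],
    [0, 0, 0, 0, 0, 0, 0],
    [0, 0, 0, 0, 0, 0, 0],
    [0, 0, 0, 0, 0, 0, 0]
  ]
}}

```text
time_s: 25.55
tcp_pos: [0.6381, 0.1567, 0.2184]
eef_rot: [-159.9, 0.1, -90.0]
contact_force: [6.0, 0.7, -10.7]
gripper_width: 0.0212
gripper_force: 40.0
```

```bash
python3 st.py; python3 look.py w9.png
```

```text
25.55 [0.6381 0.1567 0.2184] z [ 0.343  0.002 -0.939] Ftool [-0.72 -1.93 12.1 ] M [-0.381 -0.107  0.057] 0.02119977746225741 39.9568372964859
t 25.6 p [0.6381 0.1567 0.2184] z [ 0.3433  0.0023 -0.9392] x [ 5.0e-04 -1.0e+00 -2.3e-03] F [-0.04 -2.15 12.01]
cam in tool [ 0.072  0.    -0.14 ] camz [-0.265  0.     0.964]
[292, 206, 50, 57, 2286] tool med [0.0094 0.0002 0.0223] min [-0.0009 -0.0135 -0.0129] max [0.0162 0.0139 0.0501]
 top z -0.0126 head c [0.0198 0.0007] [0.026 0.016] fl y mid [ 0.0043 -0.0001  0.0494] [0.026 0.032 0.005]
[292, 290, 51, 28, 1269] tool med [ 0.0017  0.0002 -0.0349] min [-0.0045 -0.009  -0.0732] max [ 0.0241  0.0093 -0.0302]
 top z -0.0646 head c [0.0241 0.0002] [0.003 0.009] fl y mid [-0.0057 -0.0103 -0.0162] [0.005 0.    0.012]
```

It held 12 N steadily for over a second, so it is sound. Easing back into the sleeve's free play, then release.

Call:
{"method": "apply_moves", "body": {
  "targets": [
    [0, 0, 0, 0.0005, 0, 0, 0],
    [0, 0, 0, 0.0005, 0, 0, 0],
    [0, 0, 0, 0.0005, 0, 0, 0],
    [0, 0, 0, 0.0005, 0, 0, 0],
    [0, 0, 0, 0.0005, 0, 0, 0],
    [0, 0, 0, 0.0005, 0, 0, 0],
    [0, 0, 0, 0.0005, 0, 0, 0],
    [0, 0, 0, 0.0005, 0, 0, 0],
    [0, 0, 0, 0.0005, 0, 0, 0],
    [0, 0, 0, 0, 0, 0, 0],
    [0, 0, 0, 0, 0, 0, 0]
  ]
}}

```text
time_s: 26.52
tcp_pos: [0.6394, 0.1566, 0.2156]
eef_rot: [-159.9, 0.1, -90.0]
contact_force: [-5.3, 2.4, -2.1]
gripper_width: 0.0213
gripper_force: 40.0
```

```bash
python3 st.py
```

```text
26.5167 [0.6394 0.1566 0.2156] z [ 0.344  0.002 -0.939] Ftool [-2.43  5.69  0.21] M [-3.302 -1.09   0.041] 0.02130235665627773 39.99422371387482
```

Call:
{"method": "apply_moves", "body": {
  "targets": [
    [0, -0.0003, 0.0006, 0, 0, 0, 0],
    [0, 0, 0, 0, 0, 0, 0],
    [0, 0, 0, 0, 0, 0, 0],
    [0.35, 0, 0, 0, 0, 0, 0],
    [0.5, 0, 0, 0, 0, 0, 0],
    [0.7, 0, 0, 0, 0, 0, 0],
    [1, 0, 0, 0, 0, 0, 0],
    [1, 0, 0, 0, 0, 0, 0],
    [1, 0, 0, 0, 0, 0, 0],
    [1, 0, 0, 0, 0, 0, 0],
    [1, 0, 0, 0, 0, 0, 0],
    [1, 0, 0, 0, 0, 0, 0]
  ]
}}

```text
time_s: 27.52
tcp_pos: [0.6393, 0.1568, 0.2151]
eef_rot: [-159.9, 0.1, -90.0]
contact_force: [0.6, 0.1, -0.4]
gripper_width: 0.0754
gripper_force: 0.0
```

```bash
python3 st.py
```

```text
27.5167 [0.6393 0.1568 0.2151] z [ 0.344  0.002 -0.939] Ftool [-0.12 -0.4   0.57] M [-1.212  0.014 -0.016] 0.07543731732726061 0.0
```

Call:
{"method": "apply_moves", "body": {
  "targets": [
    [1, 0, 0, -0.01, 0, 0, 0],
    [1, 0, 0, -0.02, 0, 0, 0],
    [1, 0, 0, -0.03, 0, 0, 0],
    [1, 0, 0, -0.03, 0, 0, 0],
    [1, 0, 0, -0.03, 0, 0, 0],
    [1, 0, 0, -0.03, 0, 0, 0],
    [1, 0, 0, 0, 0, 0, 0],
    [1, 0, 0, 0, 0, 0, 0],
    [1, 0, 0, 0, 0, 0, 0]
  ]
}}

```text
time_s: 28.27
tcp_pos: [0.5871, 0.1565, 0.3562]
eef_rot: [-159.8, 0.2, -90.0]
contact_force: [-0.5, -0.1, -0.9]
gripper_width: 0.0877
gripper_force: 0.0
```

```bash
python3 look.py w10.png; python3 - <<'E'
from h import *
a=capture("scene")["frame"][140:320,150:430,::-1];b=capture("side")["frame"][140:320,180:460,::-1]
cv2.imwrite("pics/fin.png",cv2.resize(np.hstack([a,b]),(800,257),interpolation=cv2.INTER_CUBIC))
E
```

```text
t 28.3167 p [0.5872 0.1563 0.3554] z [ 0.3435  0.002  -0.9391] x [ 4.e-04 -1.e+00 -2.e-03] F [ 0.5  -0.65  0.33]
cam in tool [ 0.072  0.    -0.141] camz [-0.266 -0.001  0.964]
[303, 169, 29, 45, 963] tool med [ 0.006  -0.0004  0.1366] min [-0.0075 -0.014   0.1123] max [0.0141 0.0131 0.1985]
 top z 0.1124 head c [ 0.0004 -0.0007] [0.019 0.018] fl y mid [-0.0083 -0.0004  0.1987] [0.049 0.032 0.008]
```

View pics/fin.png

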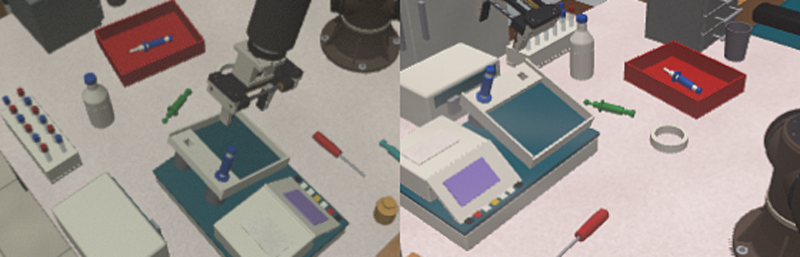

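The final view shows the faulty post lying in the tray (scene crop px (152,45)) and the sound one seated (px (228,163)). Its head is exactly at its original height, and nothing else has moved.

```bash
python3 -c "from plant import close_job;print(close_job())"
```

```text
the job is handed in; nothing more can be done
None
```

I tug-tested both posts: the -y one slid out at about 2 N and is in the red reject tray, and the +y one held about 12 N for over a second and is still fully seated with the cradle settled; the job is handed in.

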